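# Pull a vent flap shut with a hook pole

### The arm

A 6-joint arm with a two-finger parallel gripper is mounted at the origin on a cart in front of the work surface, level with it; the furniture and walls round the work are solid. World frame = base frame: x ahead of the robot, y to its left, z up, the work surface at z = 0. Lengths are in m, angles in rad, forces in N, time in s.
With the tool pointing down it reaches from about 0.35 to 0.725 m from the base axis. Payload 4.3 kg.
Tool frame: the origin (TCP) lies on the centre line of the jaws, within the pads' length; the fingertips stand 14 mm ahead of it and the grasp point (between the pads) lies 5 mm behind it; z points along the fingers, y is the line along which they close (so a half turn about z gives the same grasp; the last joint's range is limited). The gripper opens to 85 mm and grips with 20 to 120 N. Pads are 22 mm wide; open, the fingers measure 114 mm over their backs; the gripper's body (76 mm by 85 mm) begins 54 mm behind the grasp point. The pads swing forward as they close: fully open they stand 13 mm farther back than shut.
Start: joints at [-1.332, 0.377, 0.081, 1.274, 0, 1.46], TCP at [0.197, -0.54, 0.245] pointing down, gripper open.
Joint ranges: [-2.72, 2.72], [-0.84, 1.66], [-1.02, 1.22], [-1.77, 2.12], [-1.37, 1.28], [-3.14, 3.14]. Speed limits (rad/s): [2.57, 2.57, 3.14, 3.14, 3.14, 3.14].

### API

Orientations are given as a unit quaternion [x, y, z, w].
In Python, from cell import ctrl gives the robot as it stands.
- The arm moves only by the tool step_arm, never from a script. Its argument "moves" is a list of rows, each a list of 3 entries, a list of its own where there are three numbers: the shift along the world's x, y, z in cm, then the turn about the world's z in degrees, then the finger opening in cm, from 0 to 8.54. In form: [[[dx, dy, dz], yaw, jaw], ...]. A call has 1 to 5 rows; each row shifts and turns the commanded pose from where the row before left it; what a row does not reach is not made up. A row lasts 1/12 s, in which the tool goes at most 41.7 mm and 7.16 degrees, less where a joint would pass 70% of its speed; a pose out of reach is approached as far as the arm can. A call with a gripper value outside its range is refused whole. The fingers move at their own pace and stop on an object; the grip force is fixed at half the most. Time passes only in rows, so rows that do not move let the fingers close. It gives the time, the measured TCP pose, the force, the opening and the grip force at its end, in the units of the state.
- ctrl.get_obs(): the state, without advancing time (a new reading comes with each control period).
- ctrl.get_image(name): name is "scene" or "top" or "wrist"; returns a dict with "color" (480x640x3 uint8, red, green, blue), "z_map" (480x640 float32, m along the optical axis (not along the pixel's ray), 0 where there is no reading), "mtx" (3x3 intrinsics, pixels), "R" (3x3) and "t" (3): a world point X has camera coordinates R X + t; the wrist camera has in their place "hand_eye" (4x4, takes a point from camera to tool coordinates, whose origin is the TCP and whose axes are the flange's). Camera axes: x right, y down, z forward; pixel columns grow to the right and rows downward; lengths in m; the calibration is good to about 2 mm. A picture is of the moment at which its call begins: read the wrist's pose just before it.
- ctrl.close_job(): hands the job in; it is judged then, once.
The state is a dict: "clock": time; "q": joint angles; "joint_velocities": joint speeds; "effort": joint torques, N m; "eef_pos": TCP position; "ee_rot": TCP orientation; "wrist_force": force on the tool from outside, world axes, zero at the start; "moment": the same for the moment, N m; "gripper_width": opening from 0.0 (shut) to 1.0 (fully open); "finger_force": force on a finger pad.
Only numpy, scipy, OpenCV 4.12 (cv2) and the standard library are available. Lean on these libraries where they do the work, as an engineer would, in place of code of your own. Each camera call takes 0.05 s, during which the arm holds its last target. There are 200 camera calls.

### The job

Take the hook pole from the bench, put its bent end through the ring eye of the open vent flap and pull the flap shut with it, slowly and without straining it; keep a steady pull of about 15 N on the shut flap for one second so that its rubber seal beds in. Then unhook the pole and lay it flat on the bench clear of the vent, without dropping it, leaving the flap shut and the other things where they are.

Things in the scene. Friction and masses are not known exactly. Their poses are not given: they have to be found in the camera images.
- pole_grip (a point): Centre of the hook pole's square wooden handle (120 x 24 x 24 mm; pole 0.08 to 0.16 kg); it lies flat, this point 12 mm up. x runs along the pole from handle to hook, y left, z up. From the handle an 18 mm ferrule (to x = 74 mm) and a straight 8 mm steel rod run on the same axis to x = 190 mm, bent square to the left (+y) there as a pin 8 mm thick, 44 mm long: a flat L.
- pin_mid (a point): Point on the axis of the pole's bent pin, at (190, 22, 0) mm from the handle's centre in the pole's axes; axes as the pole's.
- pin_tip (a point): Round tip of the pole's bent pin, at (190, 44, 0) mm from the handle's centre; axes as the pole's.
- ring (a point): Centre of the steel ring eye on the flap's front: 24 mm inner, 36 mm outer diameter, 6 mm bar; its hole opens sideways, along the flap's y. In the flap's axes it sits 40 mm before (-x) and 160 mm above the hinge line and turns with the flap. Axes are the flap's: x front to back through it, y left along the hinge, z up the flap. Ring about 200 mm above the bench when shut.
- flap_hinge (a point): Middle of the flap's hinge line, 40 mm above the bench, on the vent frame (fixed). x points from its front (robot side) to its back, y left along the hinge, z up. Frame 244 mm wide, 300 mm high: jambs 20 mm wide at y = -112 and +112 mm, head 280 to 300 mm above the bench, front faces at x = -23 mm; feet from x = -65 to +85 mm.
- flap (a joint): Flap angle (rad): 0 upright, grows as it tilts back. Louvred panel 190 x 218 x 16 mm, hinged at its lower edge, balanced; the stiff hinge (5 N at the ring) keeps it where it is left. Shut = drawn forward on to its firm rubber seal, met anywhere from 0 to 0.15 rad (varies, found only by feel); the seal gives less than 1 mm under 15 N; the flap stays on it when let go.
- tape_roll_mid (a point): Centre of a roll of tape (66 mm across, 19 mm high) lying on the bench; bystander. Point 12 mm above the bench.
- washer_tin_mid (a point): A low round tin of washers (64 mm across, 28 mm high); bystander. Point 12 mm above the bench, on its axis.
- fuse_box_mid (a point): A small white box with a band (60 x 45 x 55 mm); bystander. Point 12 mm above the bench, under its middle.

How it is judged:
By the outcome, as a careful person would: the job done as asked, in the order asked, and still so for the second after the job is handed in, with the robot touching nothing.
It also fails if it takes over 70 s, if anything falls off the work surface, if the arm or the gripper's body presses on something with over 40 N, if the wrist force passes 120 N, or if a joint passes its speed limit or range.

## Working session

There is one attempt and no reset: what is moved stays moved. The work goes in short steps, Python scripts to look and compute and a tool call to move; the robot and the scene stay as the last step left them, time stands still between calls to the robot, and variables do not carry over. Pictures are saved under pics/ and viewed, at most 10 in all, crops included, and the job is handed in when it is done.

Besides the shell and the picture viewer there is one more tool, called after "Emit:" as a command line: name --argument value ..., lists and objects as JSON in quotes. step_arm: Moves the arm, as the interface text tells. Its arguments: {"type":"object","properties":{"moves":{"type":"array"}},"required":["moves"]}

```bash
ls; mkdir -p pics
python3 - <<'E'
from cell import ctrl
import cv2,numpy as np
print(ctrl.get_obs())
for n in("scene","top"):
    d=ctrl.get_image(n); cv2.imwrite(f"pics/{n}0.png",d["color"][:,:,::-1]); np.savez(f"pics/{n}0.npz",**d)
    print(n,d["mtx"],d["R"],d["t"])
E
```

```text
pics
{'clock': 0.0, 'q': array([-1.33227253e+00,  3.78054109e-01,  7.96268295e-02,  1.27439990e+00,
        1.02432302e-05,  1.46048609e+00]), 'joint_velocities': array([ 0.00076175, -0.00261465, -0.0001249 , -0.00216493, -0.00032875,
        0.00076492]), 'effort': array([ 1.13925267e-03, -4.63599443e+01,  2.69879401e+01,  2.08449917e-02,
        3.00403815e-05,  1.29131372e-06]), 'eef_pos': array([ 0.19639025, -0.53975448,  0.24436632]), 'ee_rot': array([ 9.84827367e-01,  1.73533934e-01, -5.99399450e-05, -1.01366707e-03]), 'wrist_force': array([ 0.16350298, -0.12150025, -0.29528154]), 'moment': array([ 0.01065957, -0.01050526,  0.00771568]), 'finger_force': 0.0, 'gripper_width': 0.9995609615950971}
scene [[582.81212167   0.         316.53550441]
 [  0.         582.81212167 236.37907457]
 [  0.           0.           1.        ]] [[-0.59135274 -0.80639352 -0.0056064 ]
 [-0.53206698  0.3953862  -0.74871523]
 [ 0.6059758  -0.43977182 -0.66286807]] [0.4816387  0.30967123 1.07637609]
top [[595.77210885   0.         321.38693187]
 [  0.         595.77210885 243.46007348]
 [  0.           0.           1.        ]] [[-0.0600752  -0.99818255  0.00474972]
 [-0.97451123  0.05761888 -0.21681311]
 [ 0.21614539 -0.01765374 -0.97620157]] [0.23966457 0.50131985 1.19907261]
```

View pics/scene0.png

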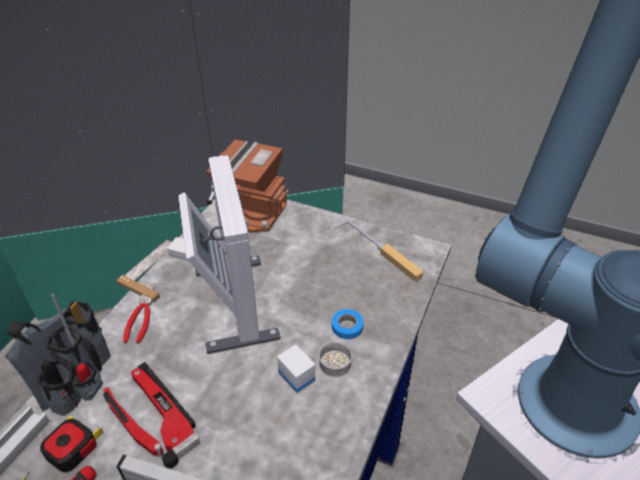

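View pics/top0.png

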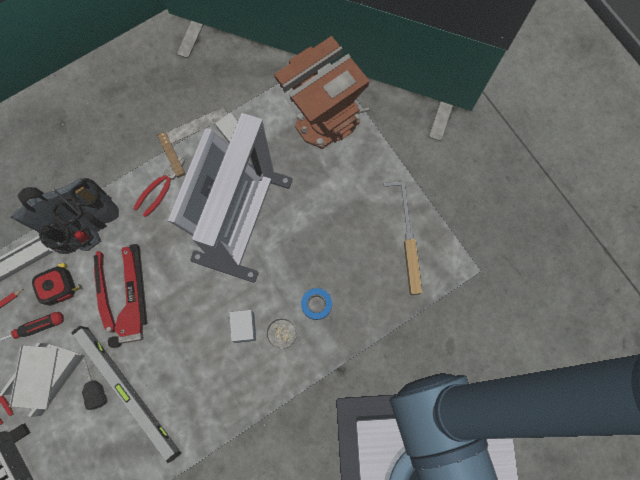

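The scene view shows the pole (handle 403,262; pin tip about 340,225), and the frame with the flap leaning away and the ring near (215,232). In the top view the handle is at (413,267), the bend at (405,183), the pin tip at (386,183), and the frame head runs from (208,240) to (252,118).

```bash
cat > h.py <<'E'
import numpy as np,cv2
def load(n): return dict(np.load(f"pics/{n}.npz"))
def ray(d,uv):
    uv=np.atleast_2d(uv).astype(float); p=np.c_[uv,np.ones(len(uv))]@np.linalg.inv(d["mtx"]).T
    return -d["R"].T@d["t"], p@d["R"]
def onz(d,uv,z):
    c,r=ray(d,uv); return c+r*((z-c[2])/r[:,2])[:,None]
def proj(d,X):
    c=np.atleast_2d(X)@d["R"].T+d["t"]; p=c@d["mtx"].T; return p[:,:2]/p[:,2:]
def cloud(d):
    v,u=np.mgrid[:480,:640]; c,r=ray(d,np.c_[u.ravel(),v.ravel()]); return (c+r*d["z_map"].ravel()[:,None]).reshape(480,640,3)
E
python3 - <<'E'
from h import *
np.set_printoptions(precision=4,suppress=True)
t=load("top0"); s=load("scene0")
def rect(d,box,lo,hi):
    hsv=cv2.cvtColor(d["color"],cv2.COLOR_RGB2HSV); m=cv2.inRange(hsv,lo,hi); k=np.zeros_like(m); k[box[1]:box[3],box[0]:box[2]]=1; m*=k
    c=max(cv2.findContours(m,0,1)[0],key=cv2.contourArea); return cv2.minAreaRect(c),cv2.boxPoints(cv2.minAreaRect(c))
for d,b in((t,(380,220,440,310)),(s,(370,230,440,290))):
    r,c=rect(d,b,(8,90,100),(25,255,255)); print(r); print(onz(d,c,.024),onz(d,[r[0]],.02))
print("rod px",onz(t,[[405,183],[386,183],[409,236]],.012))
for n,d in(("t",t),("s",s)):
    P=cloud(d); 
    m=(P[...,2]>.285)&(P[...,2]<.315)&(P[...,0]>.4)&(d["z_map"]>0); m[:, 290:]=0
    c=max(cv2.findContours(m.astype(np.uint8),0,1)[0],key=cv2.contourArea); r=cv2.minAreaRect(c); print(n,"head",r,onz(d,cv2.boxPoints(r),.3))
    Q=P[m]; print(Q.mean(0),len(Q))
im=cv2.resize(s["color"][140:360,160:300,::-1],None,fx=4,fy=2.7,interpolation=2) if 0 else cv2.resize(s["color"][170:290,160:280,::-1],None,fx=5,fy=5,interpolation=2)
cv2.imwrite("pics/c1.png",im)
for b,n in(((225,305,258,345),"box"),((268,318,300,350),"tin"),((300,288,334,322),"tape")):
    print(n,onz(t,[[(b[0]+b[2])/2,(b[1]+b[3])/2]],.02))
print("frame feet",onz(t,[[200,255],[250,277],[285,183],[248,170]],.01))
print("table",onz(t,[[480,271],[345,362],[180,470],[365,110]],0))
E
```

```text
((412.74334716796875, 266.12933349609375), (53.452056884765625, 9.679847717285156), 83.48019409179688)
[[0.5182 0.0283 0.024 ]
 [0.5194 0.0073 0.024 ]
 [0.4035 0.0053 0.024 ]
 [0.4024 0.0259 0.024 ]] [[0.461 0.016 0.02 ]]
((401.13885498046875, 261.8233642578125), (48.414737701416016, 11.682442665100098), 38.1572265625)
[[0.5137 0.042  0.024 ]
 [0.5276 0.0075 0.024 ]
 [0.4019 0.0053 0.024 ]
 [0.3907 0.038  0.024 ]] [[0.4595 0.0202 0.02  ]]
rod px [[0.6509 0.0143 0.012 ]
 [0.6534 0.0566 0.012 ]
 [0.5295 0.0165 0.012 ]]
t head ((227.4364013671875, 179.78224182128906), (24.90995216369629, 138.01171875), 21.124719619750977) [[0.4798 0.4325 0.3   ]
 [0.7083 0.3418 0.3   ]
 [0.6889 0.3015 0.3   ]
 [0.4621 0.3938 0.3   ]]
[0.5825 0.3686 0.2985] 3317
s head ((144.4872283935547, 22.36229133605957), (13.313421249389648, 291.1803894042969), 84.70991516113281) [[ 1.6371  0.5074  0.3   ]
 [ 1.3154 -0.2639  0.3   ]
 [ 1.2243 -0.2063  0.3   ]
 [ 1.5397  0.5285  0.3   ]]
[1.1011 0.2425 0.3002] 4966
box [[0.3573 0.3866 0.02  ]]
tin [[0.3333 0.2985 0.02  ]]
tape [[0.3898 0.226  0.02  ]]
frame feet [[0.5145 0.4729 0.01  ]
 [0.4598 0.3664 0.01  ]
 [0.6672 0.2813 0.01  ]
 [0.7025 0.3626 0.01  ]]
table [[ 0.445  -0.1328  0.    ]
 [ 0.2687  0.1741  0.    ]
 [ 0.0747  0.5223 -0.    ]
 [ 0.8365  0.0887  0.    ]]
```

View pics/c1.png

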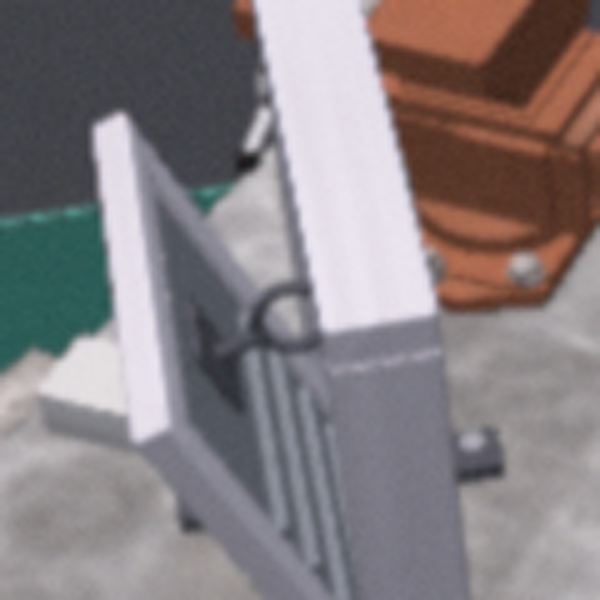

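Run:
```python
from h import *
np.set_printoptions(precision=4,suppress=True)
t=load("top0"); s=load("scene0")
a=np.deg2rad(68.1); X=np.array([np.cos(a),np.sin(a),0]); Y=np.array([-np.sin(a),np.cos(a),0]); H=np.array([.5855,.369,.04])
c,r=ray(s,[[218,233.6]]); k=((H-c)@Y)/(r@Y); P=c+r*k[:,None]; print("ring",P,(P-H)@X,P[0,2]-.04)
for th in (.3,.35,.4,.45,.5,.55,.6): 
    R=H+X*(-.04*np.cos(th)+.16*np.sin(th))+[0,0,.04*np.sin(th)+.16*np.cos(th)]; print(th,R,proj(s,R),proj(t,R))
for d in(t,s):
    C=cloud(d)-H; f=np.stack([C@X,C@Y,C[...,2]],-1)
    m=(np.abs(f[...,1])<.085)&(f[...,0]>.035)&(f[...,0]<.2)&(f[...,2]>.03)&(f[...,2]<.24)&(d["z_map"]>0); q=f[m]; print(len(q))
    if len(q)>50:
        i=np.argsort(-q[:,2])[:15]; print(np.median(q[i],0)); 
        b=[(z,np.median(q[abs(q[:,2]-z)<.01][:,0])) for z in(.06,.1,.14,.18,.2)if (abs(q[:,2]-z)<.01).sum()>5]; print(np.array(b))
```

```text
ring [[0.596  0.3951 0.2059]] [0.0282] 0.16590009432997624
0.3 [0.5889 0.3774 0.2047] [[227.9007 232.4276]] [[230.1664 192.8235]]
0.35 [0.5919 0.385  0.204 ] [[223.7148 233.3918]] [[226.1169 191.5982]]
0.4 [0.595  0.3926 0.2029] [[219.5678 234.5129]] [[222.1318 190.4486]]
0.45 [0.598  0.4002 0.2015] [[215.4734 235.7876]] [[218.2248 189.3783]]
0.5 [0.601  0.4076 0.1996] [[211.4448 237.212 ]] [[214.4094 188.3909]]
0.55 [0.604  0.415  0.1973] [[207.4952 238.7814]] [[210.6985 187.4891]]
0.6 [0.6069 0.4222 0.1946] [[203.6374 240.4908]] [[207.1042 186.6756]]
2564
[0.079  0.0394 0.207 ]
[[0.14   0.0569]
 [0.18   0.0705]
 [0.2    0.0782]]
1789
[ 0.0797 -0.0053  0.2076]
[[0.1    0.0382]
 [0.14   0.056 ]
 [0.18   0.0703]
 [0.2    0.082 ]]
```

Emit:
step_arm --moves '[[[2, 4, 0], 7, 5], [[2, 4, 0], 7, 5], [[2, 4, 0], 7, 5], [[2, 4, 0], 7, 5], [[2, 4, 0], 7, 5]]'

```text
clock: 0.52
eef_pos: [0.2899, -0.352, 0.2448]
ee_rot: [0.886, 0.464, 0.0, -0.0]
wrist_force: [1.7, 0.4, -1.1]
gripper_width: 0.586
finger_force: 0.0
```

Emit:
step_arm --moves '[[[2, 4, 0], 7, 5], [[2, 4, 0], 7, 5], [[2, 4, 0], 7, 5], [[2, 4, 0], 7, 5], [[2, 4, 0], 7, 5]]'

```text
clock: 0.93
eef_pos: [0.383, -0.1656, 0.2452]
ee_rot: [0.705, 0.709, 0.0, -0.0]
wrist_force: [1.6, -1.1, -0.0]
gripper_width: 0.583
finger_force: 0.0
```

Emit:
step_arm --moves '[[[1, 3, -1], 7, 5], [[1, 3, -1], 7, 5], [[1, 3, -1], 7, 5], [[1, 3, -1], 7, 5], [[1, 2, -1], 7, 5]]'

```text
clock: 1.35
eef_pos: [0.4324, -0.0251, 0.1946]
ee_rot: [0.458, 0.889, 0.0, -0.001]
wrist_force: [-0.3, -0.8, 0.1]
gripper_width: 0.588
finger_force: 0.0
```

Emit:
step_arm --moves '[[[1, 1.6, -1], 7, 5], [[0.4, 0, -1], 7, 5], [[0, 0, 0], 7, 5], [[0, 0, 0], 7, 5], [[0, 0, 0], 7, 5]]'

```text
clock: 1.77
eef_pos: [0.4463, -0.0113, 0.1746]
ee_rot: [0.17, 0.985, 0.0, -0.001]
wrist_force: [0.4, -0.6, 0.4]
gripper_width: 0.585
finger_force: 0.0
```

Emit:
step_arm --moves '[[[0, 0, 0], 7, 5], [[0, 0, 0], 7, 5], [[0, 0, 0], 6, 5], [[0, 0, 0], 0, 5], [[0, 0, 0], 0, 5]]'

```text
clock: 2.18
eef_pos: [0.4465, -0.0117, 0.175]
ee_rot: [0.001, 1.0, 0.0, -0.0]
wrist_force: [-0.8, -0.2, -0.1]
gripper_width: 0.586
finger_force: 0.0
```

```bash
cat >> h.py <<'E'
def wrist(ctrl):
    from scipy.spatial.transform import Rotation as Ro
    o=ctrl.get_obs(); d=ctrl.get_image("wrist"); T=np.eye(4); T[:3,:3]=Ro.from_quat(o["ee_rot"]).as_matrix(); T[:3,3]=o["eef_pos"]
    W=np.linalg.inv(T@d["hand_eye"]); d["R"]=W[:3,:3]; d["t"]=W[:3,3]; return o,d
E
python3 - <<'E'
from h import *; from cell import ctrl
np.set_printoptions(precision=4,suppress=True)
o,d=wrist(ctrl); print(o["eef_pos"],o["ee_rot"],o["q"]); print(d["hand_eye"],d["mtx"])
cv2.imwrite("pics/w1.png",d["color"][:,:,::-1]); np.savez("pics/w1.npz",**d)
hsv=cv2.cvtColor(d["color"],cv2.COLOR_RGB2HSV); m=cv2.inRange(hsv,(8,90,100),(25,255,255))
c=max(cv2.findContours(m,0,1)[0],key=cv2.contourArea); r=cv2.minAreaRect(c); print(r); b=onz(d,cv2.boxPoints(r),.024); print(b,b.mean(0))
E
```

```text
[ 0.4465 -0.0117  0.175 ] [ 0.0015  1.      0.0001 -0.0004] [-0.1684  0.1585 -0.3998  1.0133  0.0001 -0.1654]
[[ 0.0016 -0.956  -0.2934  0.0743]
 [ 1.      0.0015  0.0005 -0.0005]
 [-0.0001 -0.2934  0.956  -0.1288]
 [ 0.      0.      0.      1.    ]] [[402.299    0.     321.2057]
 [  0.     402.299  235.4474]
 [  0.       0.       1.    ]]
((358.5, 236.5), (153.0, 33.0), 90.0)
[[0.4038 0.0023 0.024 ]
 [0.4038 0.025  0.024 ]
 [0.5209 0.0294 0.024 ]
 [0.5208 0.0039 0.024 ]] [0.4623 0.0152 0.024 ]
```

View pics/w1.png

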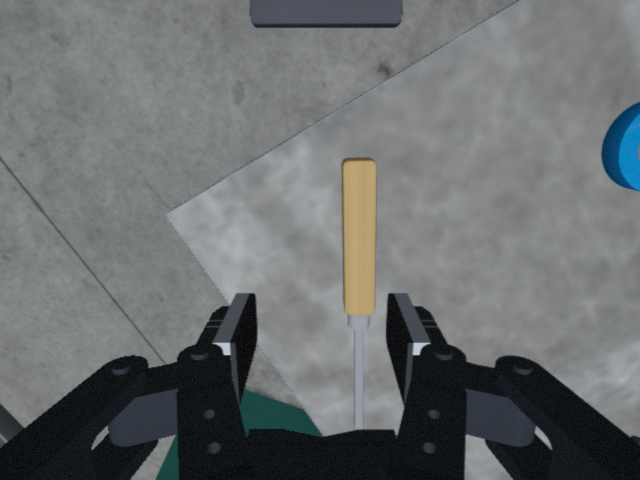

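The wrist view shows the handle centred at about (359,236), vertical in the image, with the rod straight below it. I'll move over it and descend.

Emit:
step_arm --moves '[[[1.5, 2.7, 0], 1, 5], [[0, 0, -3], 0, 5], [[0, 0, -3.5], 0, 5], [[0, 0, -3.5], 0, 5], [[0, 0, 0], 0, 5]]'

```text
clock: 2.65
eef_pos: [0.4566, 0.0159, 0.0699]
ee_rot: [-0.008, 1.0, 0.001, -0.005]
wrist_force: [-1.2, 0.1, 0.5]
gripper_width: 0.582
finger_force: 0.0
```

Emit:
step_arm --moves '[[[0, 0, -2], 0, 5], [[0, 0, -1.5], 0, 5], [[0, 0, 0], 0, 5], [[0, 0, 0], 0, 5]]'

```text
clock: 2.98
eef_pos: [0.4617, 0.0152, 0.0411]
ee_rot: [-0.008, 1.0, 0.0, -0.0]
wrist_force: [-0.2, 0.9, -0.2]
gripper_width: 0.582
finger_force: 0.0
```

Emit:
step_arm --moves '[[[0, 0, -1.2], 0, 5], [[0, 0, -1], 0, 5], [[0, 0, 0], 0, 5], [[0, 0, 0], 0, 5]]'

```text
clock: 3.32
eef_pos: [0.4625, 0.0152, 0.0196]
ee_rot: [-0.008, 1.0, 0.0, 0.001]
wrist_force: [-0.2, -0.6, 0.2]
gripper_width: 0.589
finger_force: 0.0
```

Emit:
step_arm --moves '[[[0, 0, 0], 0, 2], [[0, 0, 0], 0, 1.5], [[0, 0, 0], 0, 1.5], [[0, 0, 0], 0, 1.5], [[0, 0, 0], 0, 1.5]]'

```text
clock: 3.73
eef_pos: [0.463, 0.0152, 0.0197]
ee_rot: [-0.009, 1.0, -0.0, 0.001]
wrist_force: [-1.0, 0.5, 6.2]
gripper_width: 0.266
finger_force: 60.0
```

Emit:
step_arm --moves '[[[0, 0, 1], 0, 1.5], [[0, 0, 2], 0, 1.5], [[0, 0, 3], 0, 1.5], [[0, 0, 3], 0, 1.5], [[0, 0, 3], 0, 1.5]]'

```text
clock: 4.15
eef_pos: [0.4613, 0.0153, 0.1399]
ee_rot: [-0.009, 1.0, 0.0, -0.0]
wrist_force: [-0.5, -0.8, -2.4]
gripper_width: 0.262
finger_force: 59.0
```

Emit:
step_arm --moves '[[[0, 0, 3], 2, 1.5], [[0, 0, 2.5], 5, 1.5], [[0.5, 0.5, 1.6], 6, 1.5], [[1, 1, 0], 6, 1.5], [[1, 1, 0], 6, 1.5]]'

```text
clock: 4.57
eef_pos: [0.488, 0.0403, 0.2116]
ee_rot: [-0.227, 0.974, -0.001, 0.002]
wrist_force: [0.2, -0.6, -0.6]
gripper_width: 0.268
finger_force: 59.0
```

Emit:
step_arm --moves '[[[1, 1, 0], 6, 1.5], [[1, 1, 0], 6, 1.5], [[1, 0.5, 0], 6, 1.5], [[1, 0.5, 0], 6, 1.5], [[0.5, 0.5, 0], 6, 1.5]]'

```text
clock: 4.98
eef_pos: [0.5327, 0.0756, 0.2097]
ee_rot: [-0.472, 0.882, -0.0, 0.0]
wrist_force: [-0.0, -1.3, -1.1]
gripper_width: 0.263
finger_force: 59.0
```

Emit:
step_arm --moves '[[[0, 0, 0], 6, 1.5], [[0, 0, 0], 4, 1.5], [[0, 0, 0], 2, 1.5], [[0, 0, 0], 0, 1.5], [[0, 0, 0], 0, 1.5]]'

```text
clock: 5.4
eef_pos: [0.5317, 0.0753, 0.2096]
ee_rot: [-0.559, 0.829, 0.0, -0.0]
wrist_force: [0.0, -0.0, -0.9]
gripper_width: 0.263
finger_force: 59.0
```

Run:
```python
from h import *; from cell import ctrl
np.set_printoptions(precision=4,suppress=True)
o=ctrl.get_obs(); print(o)
for n in("scene","top"):
    d=ctrl.get_image(n); np.savez(f"pics/{n}1.npz",**d); cv2.imwrite(f"pics/{n}1.png",d["color"][:,:,::-1])
t=load("top1")["color"]; s=load("scene1")["color"]
im=np.hstack([cv2.resize(s[150:300,160:300],(560,600)),cv2.resize(t[100:220,180:0+220],None,fx=1,fy=1)]) if 0 else np.vstack([s[120:330,120:440],t[90:300,160:480]])
cv2.imwrite("pics/c2.png",cv2.resize(im[:,:,::-1],None,fx=1.42,fy=1.42,interpolation=2))
```

```text
{'clock': 5.4, 'q': array([ 0.0225,  0.3127, -0.1048,  1.1534,  0.    , -1.163 ]), 'joint_velocities': array([-0.0017,  0.0011, -0.0004, -0.0024,  0.0004,  0.0007]), 'effort': array([  0.0296, -43.0842,  26.8446,   0.0015,   0.0183,  -0.0345]), 'eef_pos': array([0.5317, 0.0753, 0.2096]), 'ee_rot': array([-0.5586,  0.8294,  0.    , -0.    ]), 'wrist_force': array([ 0.0486, -0.0138, -0.8948]), 'moment': array([-0.0529,  0.0949, -0.0025]), 'finger_force': 58.97843599319458, 'gripper_width': 0.26325201236824014}
```

View pics/c2.png

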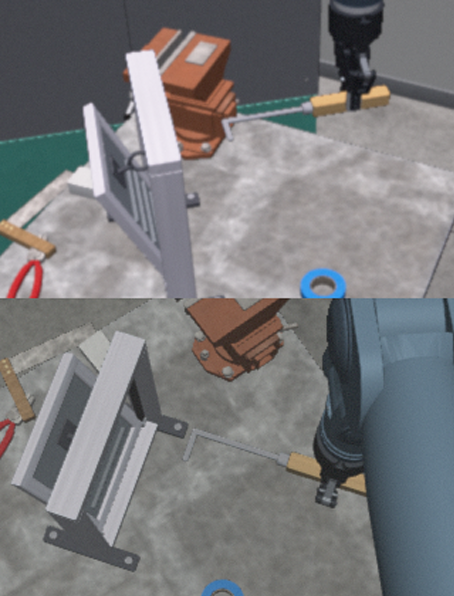

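The crop shows the pole gripped, level, pointing at the flap. The bend is at scene (278,205) / top (297,184) and the pin tip at scene (281,217) / top (292,202).

Run:
```python
from h import *
np.set_printoptions(precision=4,suppress=True)
t=load("top1"); s=load("scene1")
a=np.deg2rad(67.9); X=np.array([np.cos(a),np.sin(a),0]); Y=np.array([-np.sin(a),np.cos(a),0]); T=np.array([.5317,.0753,.2096])
g=T+X*-.0015+[0,0,-.0077]
def tri(p,q):
    A=[]
    for d,(u,v) in((s,p),(t,q)):
        M=d["mtx"]@np.c_[d["R"],d["t"]]; A+=[u*M[2]-M[0],v*M[2]-M[1]]
    x=np.linalg.svd(np.array(A))[2][-1]; return x[:3]/x[3]
for n,p,P in(("bend",[(278.5,205.2),(296.6,184.2)],g+.19*X),("tip",[(281.3,216.5),(291.7,201.8)],g+.19*X+.044*Y)):
    x=tri(*p); print(n,x,"FK",P,proj(s,P),proj(t,P))
for d,b,f in((s,(255,185,345,240),"s"),(t,(275,165,375,230),"t")):
    im=d["color"][b[1]:b[3],b[0]:b[2],::-1]; cv2.imwrite(f"pics/z{f}.png",cv2.resize(im,None,fx=6,fy=6,interpolation=2))
a=cv2.imread("pics/zs.png"); b=cv2.imread("pics/zt.png"); w=max(a.shape[1],b.shape[1]); b=b[:270]
a=cv2.copyMakeBorder(a,0,0,0,w-a.shape[1],0); cv2.imwrite("pics/c3.png",np.vstack([a,b]))
print(a.shape,b.shape)
```

```text
bend [0.5985 0.2524 0.2065] FK [0.6026 0.25   0.2019] [[278.8692 205.5788]] [[297.5758 182.5467]]
tip [0.5668 0.2647 0.2031] FK [0.5619 0.2665 0.2019] [[283.2144 218.8496]] [[289.8866 203.7163]]
(330, 600, 3) (270, 600, 3)
```

View pics/c3.png

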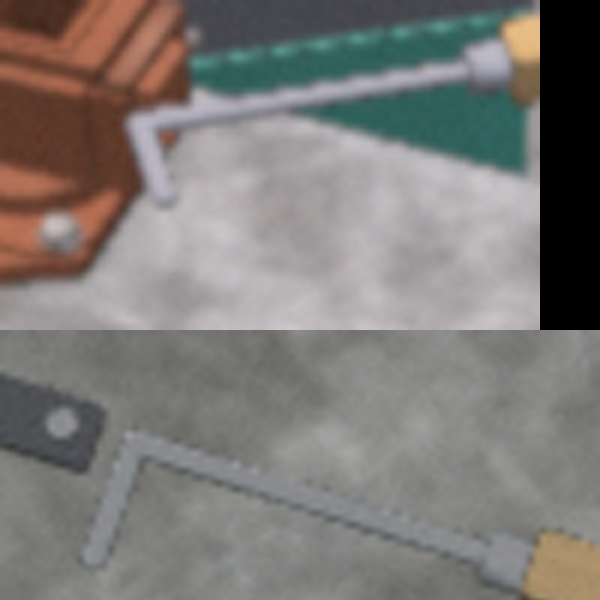

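Emit:
step_arm --moves '[[[0.4, 1, 0.1], 0, 1.5], [[0.8, 1.9, 0], 0, 1.5], [[0.8, 1.9, 0], 0, 1.5], [[0.8, 1.9, 0], 0, 1.5], [[0.8, 1.9, 0], 0, 1.5]]'

```text
clock: 5.92
eef_pos: [0.5683, 0.1629, 0.2105]
ee_rot: [-0.559, 0.829, 0.0, 0.0]
wrist_force: [-0.3, -0.4, -1.3]
gripper_width: 0.269
finger_force: 59.0
```

Emit:
step_arm --moves '[[[0.8, 1.9, 0], 0, 1.5], [[0.6, 1.5, 0], 0, 1.5], [[0, 0, 0], 0, 1.5], [[0, 0, 0], 0, 1.5]]'

```text
clock: 6.25
eef_pos: [0.582, 0.1964, 0.2101]
ee_rot: [-0.56, 0.829, 0.0, -0.0]
wrist_force: [-0.0, -0.5, -0.5]
gripper_width: 0.266
finger_force: 59.0
```

Run:
```python
from h import *; from cell import ctrl
np.set_printoptions(precision=4,suppress=True)
o,w=wrist(ctrl); print(o["eef_pos"],o["ee_rot"],o["wrist_force"]); np.savez("pics/w2.npz",**w)
s=ctrl.get_image("scene"); np.savez("pics/s2.npz",**s)
a=np.deg2rad(67.9); X=np.array([np.cos(a),np.sin(a),0]); Y=np.array([-np.sin(a),np.cos(a),0]); R=np.array([.5953,.3933,.2028])
b=o["eef_pos"]+.1885*X-[0,0,.0077]
print("ring",proj(s,R),proj(w,R),"bend",proj(s,b),proj(w,b),"tip",proj(s,b+.044*Y),proj(w,b+.044*Y))
A=cv2.resize(s["color"][190:280,180:270,::-1],(400,400),interpolation=2); B=cv2.resize(w["color"][240:480,200:440,::-1],(400,400))
cv2.imwrite("pics/c4.png",np.hstack([A,B]))
```

```text
[0.582  0.1964 0.2101] [-0.5597  0.8287  0.     -0.0001] [-0.0389 -0.5174 -0.4798]
ring [[219.1947 234.6239]] [[440.5052 646.323 ]] bend [[214.9218 215.2963]] [[320.5171 646.0878]] tip [[217.565  229.1075]] [[405.7696 646.4499]]
```

View pics/c4.png

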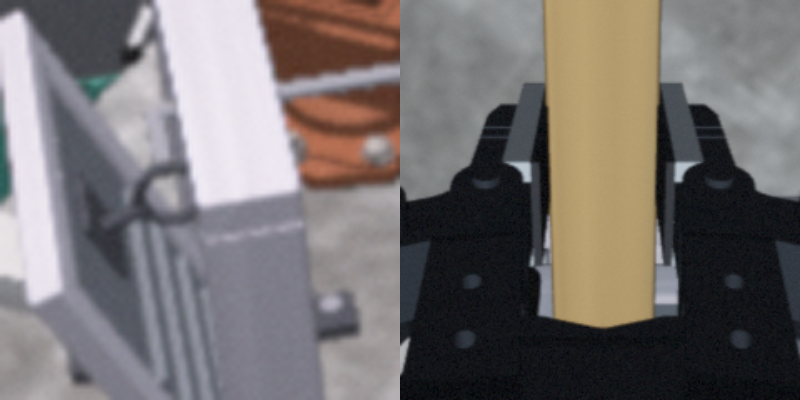

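The pin hangs just on the near side of the ring (pin about (158–168,105–170) in the left crop, ring centre about (168,193)). Extending the pin's axis passes through the ring centre, so I'll insert now along the flap's +y.

Emit:
step_arm --moves '[[[-0.3, 0.1, 0.1], 0, 1.5], [[-0.6, 0.25, 0], 0, 1.5], [[-0.6, 0.25, 0], 0, 1.5], [[0, 0, 0], 0, 1.5]]'

```text
clock: 6.68
eef_pos: [0.5652, 0.2014, 0.2116]
ee_rot: [-0.559, 0.829, 0.0, -0.0]
wrist_force: [-0.5, -0.2, -0.8]
gripper_width: 0.265
finger_force: 59.0
```

Emit:
step_arm --moves '[[[-0.6, 0.25, 0], 0, 1.5], [[-0.6, 0.25, 0], 0, 1.5], [[-0.6, 0.25, 0], 0, 1.5], [[-0.4, 0.2, 0], 0, 1.5], [[0, 0, 0], 0, 1.5]]'

```text
clock: 7.1
eef_pos: [0.5437, 0.2113, 0.2114]
ee_rot: [-0.559, 0.829, 0.0, -0.0]
wrist_force: [-0.2, 0.7, -1.0]
gripper_width: 0.261
finger_force: 59.0
```

Run:
```python
from h import *; from cell import ctrl
np.set_printoptions(precision=4,suppress=True)
o=ctrl.get_obs(); print(o["eef_pos"],o["wrist_force"],o["moment"])
s=ctrl.get_image("scene"); np.savez("pics/s3.npz",**s)
A=cv2.resize(s["color"][190:280,180:270,::-1],(540,540),interpolation=2)
cv2.imwrite("pics/c5.png",A)
```

```text
[0.5437 0.2113 0.2114] [-0.2345  0.7057 -1.0292] [-0.0021  0.0092  0.0228]
```

View pics/c5.png

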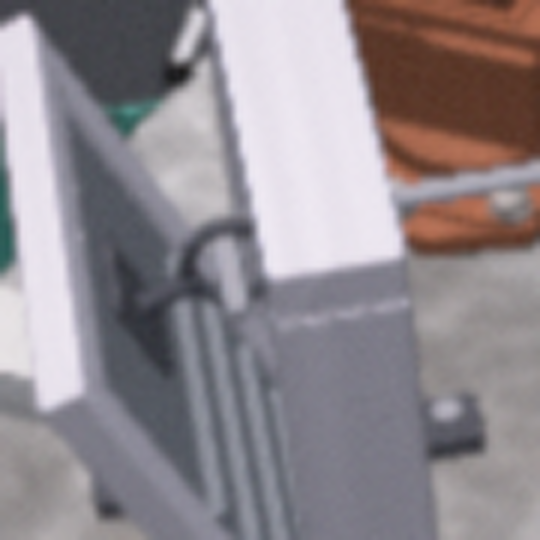

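The pin now passes through the ring: it shows bright inside the ring at about (235,285) in the crop, with the tip beyond. No contact force yet, so I'll pull slowly.

Emit:
step_arm --moves '[[[-0.15, -0.37, 0], 0, 1.5], [[-0.15, -0.37, 0], 0, 1.5], [[-0.15, -0.37, 0], 0, 1.5], [[-0.11, -0.28, 0], 0, 1.5], [[-0.11, -0.28, 0], 0, 1.5]]'

```text
clock: 7.57
eef_pos: [0.5387, 0.1948, 0.2116]
ee_rot: [-0.559, 0.829, 0.001, 0.001]
wrist_force: [1.6, 5.1, -1.6]
gripper_width: 0.269
finger_force: 58.9
```

Emit:
step_arm --moves '[[[-0.11, -0.28, 0], 0, 1.5], [[-0.11, -0.28, 0], 0, 1.5], [[-0.11, -0.28, 0], 0, 1.5], [[-0.11, -0.28, 0], 0, 1.5], [[-0.11, -0.28, 0], 0, 1.5]]'

```text
clock: 7.98
eef_pos: [0.5331, 0.1808, 0.2115]
ee_rot: [-0.559, 0.829, 0.001, 0.001]
wrist_force: [1.1, 4.4, -2.2]
gripper_width: 0.264
finger_force: 58.9
```

Emit:
step_arm --moves '[[[-0.11, -0.28, 0], 0, 1.5], [[-0.11, -0.28, 0], 0, 1.5], [[-0.11, -0.28, 0], 0, 1.5], [[0, 0, 0], 0, 1.5]]'

```text
clock: 8.32
eef_pos: [0.5296, 0.1719, 0.2114]
ee_rot: [-0.559, 0.829, 0.001, 0.001]
wrist_force: [1.2, 3.7, -2.4]
gripper_width: 0.268
finger_force: 58.9
```

Emit:
step_arm --moves '[[[-0.04, -0.1, 0], 0, 1.5], [[-0.04, -0.1, 0], 0, 1.5], [[-0.04, -0.1, 0], 0, 1.5], [[-0.04, -0.1, 0], 0, 1.5], [[-0.04, -0.1, 0], 0, 1.5]]'

```text
clock: 8.73
eef_pos: [0.5277, 0.1673, 0.2113]
ee_rot: [-0.559, 0.829, 0.001, 0.001]
wrist_force: [1.9, 4.5, -1.8]
gripper_width: 0.264
finger_force: 58.8
```

Emit:
step_arm --moves '[[[-0.02, -0.05, 0], 0, 1.5], [[-0.02, -0.05, 0], 0, 1.5], [[-0.02, -0.05, 0], 0, 1.5], [[-0.02, -0.05, 0], 0, 1.5], [[-0.02, -0.05, 0], 0, 1.5]]'

```text
clock: 9.15
eef_pos: [0.5267, 0.1647, 0.2113]
ee_rot: [-0.559, 0.829, 0.001, 0.001]
wrist_force: [1.6, 5.4, -2.9]
gripper_width: 0.265
finger_force: 58.8
```

Emit:
step_arm --moves '[[[-0.02, -0.05, 0], 0, 1.5], [[-0.02, -0.05, 0], 0, 1.5], [[-0.02, -0.05, 0], 0, 1.5], [[-0.02, -0.05, 0], 0, 1.5], [[-0.02, -0.05, 0], 0, 1.5]]'

```text
clock: 9.57
eef_pos: [0.5257, 0.1622, 0.2112]
ee_rot: [-0.559, 0.829, 0.001, 0.001]
wrist_force: [2.0, 4.5, -3.5]
gripper_width: 0.266
finger_force: 58.8
```

Emit:
step_arm --moves '[[[-0.02, -0.05, 0], 0, 1.5], [[-0.02, -0.05, 0], 0, 1.5], [[-0.02, -0.05, 0], 0, 1.5], [[-0.02, -0.05, 0], 0, 1.5], [[-0.02, -0.05, 0], 0, 1.5]]'

```text
clock: 9.98
eef_pos: [0.5246, 0.1597, 0.2112]
ee_rot: [-0.559, 0.829, 0.001, 0.001]
wrist_force: [1.3, 5.4, -3.1]
gripper_width: 0.263
finger_force: 58.8
```

Emit:
step_arm --moves '[[[-0.02, -0.05, -0.01], 0, 1.5], [[-0.02, -0.05, -0.01], 0, 1.5], [[-0.02, -0.05, -0.01], 0, 1.5], [[-0.02, -0.05, 0], 0, 1.5], [[-0.02, -0.05, 0], 0, 1.5]]'

```text
clock: 10.4
eef_pos: [0.5236, 0.1572, 0.2108]
ee_rot: [-0.559, 0.829, 0.001, 0.0]
wrist_force: [1.9, 5.8, -3.7]
gripper_width: 0.258
finger_force: 58.8
```

Emit:
step_arm --moves '[[[-0.02, -0.05, -0.01], 0, 1.5], [[-0.02, -0.05, -0.01], 0, 1.5], [[-0.02, -0.05, -0.01], 0, 1.5], [[-0.02, -0.05, 0], 0, 1.5], [[-0.02, -0.05, 0], 0, 1.5]]'

```text
clock: 10.82
eef_pos: [0.5231, 0.1559, 0.2107]
ee_rot: [-0.559, 0.829, 0.002, 0.002]
wrist_force: [3.2, 10.3, -4.5]
gripper_width: 0.265
finger_force: 58.9
```

Emit:
step_arm --moves '[[[-0.02, -0.05, 0], 0, 1.5], [[-0.01, -0.03, 0], 0, 1.5], [[0, 0, 0], 0, 1.5]]'

```text
clock: 11.07
eef_pos: [0.5231, 0.1558, 0.2108]
ee_rot: [-0.56, 0.829, 0.002, 0.002]
wrist_force: [4.4, 12.0, -4.3]
gripper_width: 0.263
finger_force: 58.9
```

Emit:
step_arm --moves '[[[-0.02, -0.05, 0], 0, 1.5], [[0, 0, 0], 0, 1.5], [[0, 0, 0], 0, 1.5], [[0, 0, 0], 0, 1.5]]'

```text
clock: 11.4
eef_pos: [0.5231, 0.1557, 0.2108]
ee_rot: [-0.56, 0.829, 0.002, 0.003]
wrist_force: [4.4, 12.4, -4.5]
gripper_width: 0.267
finger_force: 58.9
```

Emit:
step_arm --moves '[[[-0.02, -0.05, 0], 0, 1.5], [[0, 0, 0], 0, 1.5], [[0, 0, 0], 0, 1.5], [[0, 0, 0], 0, 1.5]]'

```text
clock: 11.73
eef_pos: [0.523, 0.1556, 0.2108]
ee_rot: [-0.56, 0.829, 0.002, 0.003]
wrist_force: [4.6, 13.4, -5.4]
gripper_width: 0.266
finger_force: 58.9
```

Emit:
step_arm --moves '[[[-0.02, -0.04, 0], 0, 1.5], [[0, 0, 0], 0, 1.5], [[0, 0, 0], 0, 1.5], [[0, 0, 0], 0, 1.5], [[0, 0, 0], 0, 1.5]]'

```text
clock: 12.15
eef_pos: [0.5228, 0.1556, 0.211]
ee_rot: [-0.56, 0.829, 0.003, 0.003]
wrist_force: [4.5, 14.1, -4.3]
gripper_width: 0.262
finger_force: 59.1
```

Emit:
step_arm --moves '[[[0, 0, 0], 0, 1.5], [[0, 0, 0], 0, 1.5], [[0, 0, 0], 0, 1.5], [[0, 0, 0], 0, 1.5], [[0, 0, 0], 0, 1.5]]'

```text
clock: 12.57
eef_pos: [0.5228, 0.1556, 0.2111]
ee_rot: [-0.56, 0.829, 0.003, 0.003]
wrist_force: [3.6, 14.5, -5.0]
gripper_width: 0.269
finger_force: 59.1
```

Emit:
step_arm --moves '[[[0, 0, 0], 0, 1.5], [[0, 0, 0], 0, 1.5], [[0, 0, 0], 0, 1.5], [[0, 0, 0], 0, 1.5], [[0, 0, 0], 0, 1.5]]'

```text
clock: 12.98
eef_pos: [0.5228, 0.1556, 0.2111]
ee_rot: [-0.56, 0.829, 0.003, 0.003]
wrist_force: [4.9, 14.0, -4.8]
gripper_width: 0.264
finger_force: 59.1
```

Emit:
step_arm --moves '[[[0, 0, 0], 0, 1.5], [[0, 0, 0], 0, 1.5], [[0, 0, 0], 0, 1.5]]'

```text
clock: 13.23
eef_pos: [0.5228, 0.1556, 0.2111]
ee_rot: [-0.56, 0.829, 0.003, 0.003]
wrist_force: [5.3, 13.1, -4.2]
gripper_width: 0.267
finger_force: 59.1
```

Emit:
step_arm --moves '[[[0.04, 0.1, 0], 0, 1.5], [[0.08, 0.2, 0], 0, 1.5], [[0.1, 0.25, 0], 0, 1.5], [[0.1, 0.25, 0], 0, 1.5], [[0, 0, 0], 0, 1.5]]'

```text
clock: 13.65
eef_pos: [0.5247, 0.1597, 0.2106]
ee_rot: [-0.559, 0.829, -0.0, -0.0]
wrist_force: [-0.8, -0.3, -0.1]
gripper_width: 0.266
finger_force: 59.6
```

Run:
```python
from h import *; from cell import ctrl
np.set_printoptions(precision=4,suppress=True)
o=ctrl.get_obs(); print(o["eef_pos"],o["wrist_force"],o["moment"])
s=ctrl.get_image("scene"); np.savez("pics/s4.npz",**s)
cv2.imwrite("pics/c6.png",cv2.resize(s["color"][180:280,200:300,::-1],(600,600),interpolation=2))
```

```text
[0.5247 0.1597 0.2106] [-0.8365 -0.3103 -0.0663] [-0.0384  0.0198  0.0499]
```

View pics/c6.png

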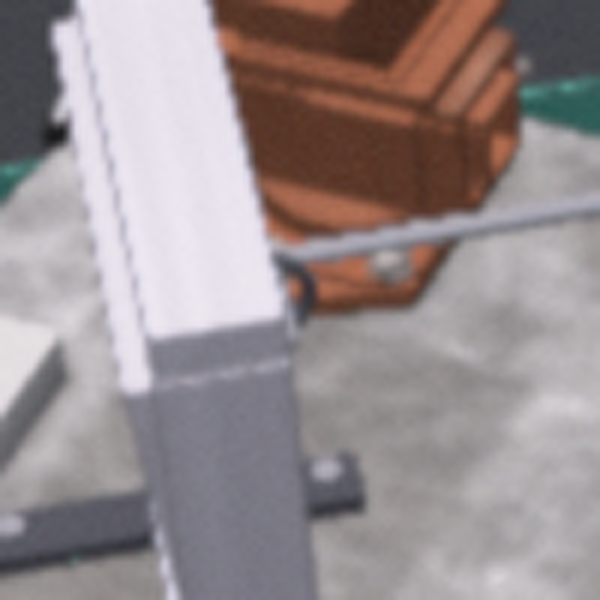

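The flap is shut against the frame. The ring's front edge shows at about (300,285) in the crop, and the tension is off. I'll centre the pin and draw it out sideways.

Emit:
step_arm --moves '[[[0.1, 0.28, 0], 0, 1.5], [[0, 0, 0], 0, 1.5], [[0.3, -0.12, 0], 0, 1.5], [[0.5, -0.2, 0], 0, 1.5], [[0, 0, 0], 0, 1.5]]'

```text
clock: 14.12
eef_pos: [0.5348, 0.159, 0.2108]
ee_rot: [-0.559, 0.829, -0.0, 0.0]
wrist_force: [0.1, 0.5, -1.0]
gripper_width: 0.266
finger_force: 59.6
```

Emit:
step_arm --moves '[[[0.6, -0.25, 0], 0, 1.5], [[0.6, -0.25, 0], 0, 1.5], [[0.6, -0.25, 0], 0, 1.5], [[0.6, -0.25, 0], 0, 1.5], [[0, 0, 0], 0, 1.5]]'

```text
clock: 14.53
eef_pos: [0.5592, 0.1489, 0.2106]
ee_rot: [-0.559, 0.829, -0.0, 0.0]
wrist_force: [0.3, -0.7, -1.0]
gripper_width: 0.26
finger_force: 59.6
```

Emit:
step_arm --moves '[[[0.6, -0.25, 0], 0, 1.5], [[0.6, -0.25, 0], 0, 1.5], [[0.4, -0.15, 0], 0, 1.5], [[0, 0, 0], 0, 1.5]]'

```text
clock: 14.87
eef_pos: [0.5747, 0.1427, 0.2106]
ee_rot: [-0.559, 0.829, -0.0, 0.0]
wrist_force: [0.8, -0.2, -0.8]
gripper_width: 0.268
finger_force: 59.6
```

Emit:
step_arm --moves '[[[-0.4, -1, 0], 0, 1.5], [[-0.8, -2, 0], 0, 1.5], [[-0.8, -2, 0], 0, 1.5], [[-0.8, -2, 0], 0, 1.5], [[-0.8, -2, 0], 0, 1.5]]'

```text
clock: 15.28
eef_pos: [0.5365, 0.0519, 0.2108]
ee_rot: [-0.559, 0.829, 0.0, -0.0]
wrist_force: [0.2, -0.2, -1.5]
gripper_width: 0.262
finger_force: 59.6
```

Emit:
step_arm --moves '[[[-0.8, -2, 0], 0, 1.5], [[-0.4, -1, 0], -3, 1.5], [[-0.6, 0, 0], -6, 1.5], [[-0.6, 0, 0], -6, 1.5], [[-0.6, 0, 0], -6, 1.5]]'

```text
clock: 15.7
eef_pos: [0.5066, 0.0223, 0.2108]
ee_rot: [-0.396, 0.918, 0.0, -0.0]
wrist_force: [-1.1, -0.1, -1.1]
gripper_width: 0.268
finger_force: 59.5
```

Emit:
step_arm --moves '[[[-0.6, 0, 0], -6, 1.5], [[-0.6, 0, -1], -6, 1.5], [[-0.6, 0, -1], -6, 1.5], [[-0.6, 0, -1], -6, 1.5], [[-0.6, 0, -1], -6, 1.5]]'

```text
clock: 16.12
eef_pos: [0.4766, 0.0227, 0.1705]
ee_rot: [-0.145, 0.989, -0.0, 0.0]
wrist_force: [0.2, -0.1, -1.9]
gripper_width: 0.266
finger_force: 59.5
```

Emit:
step_arm --moves '[[[-0.6, 0, -2], -6, 1.5], [[0, 0, -2], -6, 1.5], [[0, 0, -2], -4, 1.5], [[0, 0, -1], 0, 1.5], [[0, 0, 0], 0, 1.5]]'

```text
clock: 16.53
eef_pos: [0.4687, 0.0229, 0.0985]
ee_rot: [-0.009, 1.0, 0.0, -0.003]
wrist_force: [-1.0, -0.0, -0.4]
gripper_width: 0.264
finger_force: 59.5
```

Emit:
step_arm --moves '[[[0, 0, -2], 0, 1.5], [[0, 0, -2], 0, 1.5], [[0, 0, -2], 0, 1.5], [[0, 0, -1], 0, 1.5], [[0, 0, 0], 0, 1.5]]'

```text
clock: 16.95
eef_pos: [0.4698, 0.0229, 0.0295]
ee_rot: [-0.009, 1.0, 0.0, -0.002]
wrist_force: [-0.9, -0.0, -0.1]
gripper_width: 0.265
finger_force: 59.5
```

Emit:
step_arm --moves '[[[0, 0, -0.2], 0, 1.5], [[0, 0, -0.2], 0, 1.5], [[0, 0, -0.1], 0, 1.5], [[0, 0, 0], 0, 1.5]]'

```text
clock: 17.28
eef_pos: [0.4724, 0.023, 0.0265]
ee_rot: [-0.009, 1.0, -0.0, 0.001]
wrist_force: [-0.1, -0.1, -0.3]
gripper_width: 0.263
finger_force: 59.5
```

Emit:
step_arm --moves '[[[0, 0, -0.2], 0, 1.5], [[0, 0, -0.2], 0, 1.5], [[0, 0, 0], 0, 1.5], [[0, 0, 0], 0, 1.5]]'

```text
clock: 17.62
eef_pos: [0.4716, 0.0231, 0.0216]
ee_rot: [-0.009, 1.0, 0.0, -0.0]
wrist_force: [-0.6, 0.6, -0.8]
gripper_width: 0.267
finger_force: 59.5
```

Emit:
step_arm --moves '[[[0, 0, -0.1], 0, 1.5], [[0, 0, -0.1], 0, 1.5], [[0, 0, 0], 0, 1.5], [[0, 0, 0], 0, 1.5]]'

```text
clock: 17.95
eef_pos: [0.4717, 0.0231, 0.02]
ee_rot: [-0.009, 1.0, 0.0, 0.0]
wrist_force: [-1.8, -0.4, 3.5]
gripper_width: 0.264
finger_force: 60.2
```

Touching the bench lightly, so I'll release.

Emit:
step_arm --moves '[[[0, 0, 0], 0, 2.6], [[0, 0, 0], 0, 3], [[0, 0, 0], 0, 4], [[0, 0, 0], 0, 5], [[0, 0, 0], 0, 5]]'

```text
clock: 18.37
eef_pos: [0.4717, 0.0231, 0.0197]
ee_rot: [-0.009, 1.0, 0.0, -0.0]
wrist_force: [0.1, 0.7, 0.0]
gripper_width: 0.585
finger_force: 0.0
```

Emit:
step_arm --moves '[[[0, 0, 0.5], 0, 5], [[0, 0, 1], 0, 5], [[0, 0, 2], 0, 5], [[0, 0, 3], 0, 5], [[0, 0, 3], 0, 5]]'

```text
clock: 18.78
eef_pos: [0.4705, 0.0232, 0.1154]
ee_rot: [-0.009, 1.0, 0.0, -0.001]
wrist_force: [1.0, -0.4, 0.4]
gripper_width: 0.589
finger_force: 0.0
```

Emit:
step_arm --moves '[[[0, -3, 3], 0, 5], [[0, -4, 2], 0, 5], [[0, -4, 0], 0, 5], [[0, -4, 0], 0, 5], [[0, -4, 0], 0, 5]]'

```text
clock: 19.2
eef_pos: [0.4719, -0.1655, 0.1641]
ee_rot: [-0.009, 1.0, -0.0, 0.001]
wrist_force: [1.2, 0.6, 0.0]
gripper_width: 0.585
finger_force: 0.0
```

Emit:
step_arm --moves '[[[-1, -4, 0], 0, 5], [[-1, -4, 0], 0, 5], [[0, 0, 0], 0, 5], [[0, 0, 0], 0, 5]]'

```text
clock: 19.53
eef_pos: [0.4511, -0.2458, 0.1631]
ee_rot: [-0.006, 1.0, -0.0, 0.0]
wrist_force: [-0.5, 0.5, 0.2]
gripper_width: 0.586
finger_force: 0.0
```

Run:
```python
from h import *; from cell import ctrl
np.set_printoptions(precision=4,suppress=True)
o=ctrl.get_obs(); print(o["clock"],o["eef_pos"],o["wrist_force"])
s=ctrl.get_image("scene"); t=ctrl.get_image("top")
s0=load("s4"); print("flap region diff since shut",np.abs(s["color"][170:260,180:245].astype(int)-s0["color"][170:260,180:245]).mean())
cv2.imwrite("pics/c7.png",np.vstack([s["color"][140:400,150:450],t["color"][90:350,160:460]])[:,:,::-1])
```

```text
19.5333 [ 0.4511 -0.2458  0.1631] [-0.4507  0.5197  0.2098]
flap region diff since shut 3.9646153846153847
```

View pics/c7.png

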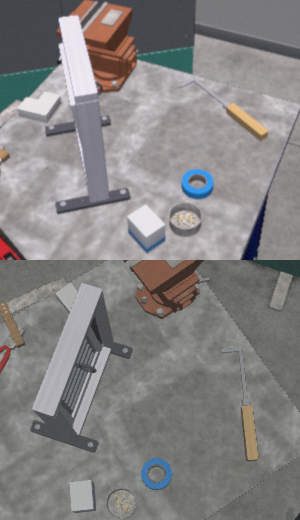

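The flap is shut against the frame, with the ring visible in front at (93,368) in the lower view. The pole lies flat on the bench (handle at about (250,432)), and the tape, tin and box are unmoved, so I'll hand the job in.

```bash
python3 -c "
from cell import ctrl; print(ctrl.close_job())"
```

```text
the job is handed in; nothing more can be done
None
```

The flap is shut and bedded in with a pull of about 14.5 N held for just over a second; the pole is unhooked and lying flat on the bench clear of the vent, the tape, tin and box are unmoved, and the job is handed in at 19.5 s (no verdict was returned).

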